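# Mount the large inspection magnifier in the spring-gripped post holder

### The arm

A 7-joint arm with a two-finger parallel gripper is mounted at the origin on the work surface. World frame = base frame: x ahead of the robot, y to its left, z up, the work surface at z = 0. Lengths are in m, angles in rad, forces in N, time in s.
With the tool pointing down it reaches from about 0.4 to 0.85 m from the base axis. Payload 10.4 kg.
Tool frame: the origin (TCP) lies at the very end of the fingers, on their centre line; the grasp point (between the pads) lies manip.grasp_offset behind it (manip.grasp_offset is the distance from the TCP to the grasp point, in m); z points along the fingers, x is the direction in which the jaws open and shut, and the axes are right-handed (so a half turn about z gives the same grasp; the last joint's range is limited). The gripper opens to 85 mm and grips with 20 to 120 N. Pads are 22 mm wide; open, the fingers measure 114 mm over their backs; the gripper's body (76 mm by 85 mm) begins 54 mm behind the grasp point. The pads swing forward as they close: fully open they stand 13 mm farther back than shut.
Start: joints at [-1.207, 0.332, -0.065, 1.46, 0.022, 1.35, -0.088], TCP at [0.236, 0.579, 0.231] pointing down, gripper open.
Joint ranges: [-2.6, 2.6], [-0.5, 2.12], [-1.47, 1.34], [0.16, 2.42], [-1.27, 4.41], [0.06, 2.06], [-2.6, 2.6]. Speed limits (rad/s): [2.22, 2.22, 2.79, 2.79, 3.14, 3.14, 3.14].

### API

Orientations are given as a unit quaternion [x, y, z, w].
In Python, from workcell import manip gives the robot as it stands.
- The arm moves only by the shell command python3 -m crank 'ROWS' [FORCE]. ROWS is JSON, a list that holds one entry, the list of rows, each a list of 7 numbers: the shift along the world's x, y, z in units of 60 mm (1.0 is 60 mm), then the turn, a rotation vector about the world's x, y, z in units of 5 degrees (1.0 is 5 degrees), then the finger opening in mm, from 0 to 85.4. A call has 1 to 8 rows; each row shifts and turns the commanded pose from where the row before left it; what a row does not reach is not made up. A row lasts 1/8 s, in which the tool goes at most 62.5 mm and 10.7 degrees, less where a joint would pass 70% of its speed; a pose out of reach is approached as far as the arm can. A call is refused whole if a number of a shift passes 1 or a number of a turn 1, either way. A call with a gripper value outside its range is refused whole. The fingers move at their own pace and stop on an object; FORCE is the grip in N (left out, the last holds). Time passes only in rows, so rows that do not move let the fingers close. It gives the time, the measured TCP pose, the force and the opening at its end, in the units of the state.
- manip.get_obs(): the state, without advancing time (a new reading comes with each control period).
- manip.camera(name): name is "scene" or "top" or "wrist"; returns (picture, depth): 384x512x3 uint8, blue, green, red; 384x512 float32, m along the optical axis (not along the pixel's ray), 0 where there is no reading.
- manip.get_calibration(name): a dict with "fx", "fy", "cx", "cy" (pixels), "k1" (the pictures are not rectified: a ray, as slopes to the right and down, at radius r is drawn at 1 + k1 r^2 times it, then the intrinsics apply), "rvec" (rotation vector, rad) and "tvec" (3), from world to camera coordinates, as OpenCV has them; the wrist camera has in their place "T_tool_cam" (4x4, takes a point from camera to tool coordinates, whose origin is the TCP and whose axes are the tool frame's). Camera axes: x right, y down, z forward; pixel columns grow to the right and rows downward; lengths in m; the calibration is good to about 2 mm. A picture is of the moment at which its call begins: read the wrist's pose just before it. get_calibration takes no time and is no camera call.
- manip.hand_in(): hands the job in, once; it reports no verdict.
The state is a dict: "clock": time; "joint_pos": joint angles; "joint_velocities": joint speeds; "tau": joint torques, N m; "position": TCP position; "ee_rot": TCP orientation; "ft_force": force on the tool from outside, world axes, zero at the start; "torque": the same for the moment, N m; "grip_width": opening from 0.0 (shut) to 1.0 (fully open).
Only numpy, scipy, OpenCV 4.12 (cv2) and the standard library are available. Lean on these libraries where they do the work, as an engineer would, in place of code of your own. Each camera call takes 0.05 s, during which the arm holds its last target.

### The job

Get the circuit board ready for inspection: take the magnifier with the large lens out of the parking rack and push its post down into the post holder next to the board, past the side spring plunger, until it is fully home. Leave it standing upright in the holder with the lens over the board's big square black chip, and let go of it.

Things in the scene. Friction and masses are not known exactly. Their poses are not given: they have to be found in the camera images.
- loupe_grip (a point): Middle of the square black grip sleeve (22 x 22 mm, 40 tall, sides along x, y) topping the large magnifier's steel post (18 mm across, 150 long, 0.28 kg). On its axis, 130 mm above the foot tip; z up, x along the arm to the lens. Foot tapers over 20 mm to a 5 mm tip. Hangs by its collar (34 mm across, underside 78 mm above tip) in one of the rack's three loose 27 mm holes (raise 80 mm to clear).
- loupe_lens (a point): Centre of the large magnifier's round lens (64 mm across, the rack's other two posts, equally tall, tops 162 mm above the bench, have a 34 mm lens and a metal clip), on a level black arm below the sleeve: 65 mm from the post's axis along x of loupe_grip and 36 mm lower than it.
- holder_mouth (a point): Aim the post's axis here, the centre of the post holder's flared aluminium rim, 86 mm above bench. z up, x to the board; chip (30 mm square) centre 69 mm along x. Flare narrows over 14 mm to a diamond bore, 28 mm a side (corners along x, y), play 4 mm or more round the post. Floor 74 mm below the rim: fully home, loupe_grip is 56 mm above this point and the collar 4 mm above the rim.
- plunger (a joint): Steel spring plunger in the holder's side away from the board: m pushed back, 0 empty, about 0.004 with a post seated, at most 0.020. Sloped nose 34 mm above the bore floor; the tapered foot pushes it aside on the way down (a push of 3 to 10 N; the post's weight is not enough). Spring 6 N at 0, plus 0.3 N per mm. On release it shifts the post about 4 mm towards the board.

How it is judged:
At the end, for the whole second after the job is handed in: The large-lens magnifier stands in the holder: post within 15 mm of its centre, home to within 8 mm, upright within 10 degrees, plunger pushed back at least 2 mm, and the lens 50 mm or more out towards the board and within 30 mm sideways of the line from the holder to the chip (z of loupe_grip in the frame of holder_mouth below 0.064 m and horizontal distance between loupe_grip and holder_mouth below 0.015 m and angle between loupe_grip's own z axis and vertical below 0.175 rad and value of joint plunger above 0.002 m and x of loupe_lens in the frame of holder_mouth above 0.05 m and y of loupe_lens in the frame of holder_mouth between -0.03 and 0.03 m); the robot touches nothing.
It also fails if it takes over 51 s, if anything falls off the work surface, if the arm or the gripper's body presses on something with over 40 N, if the wrist force passes 120 N, or if a joint passes its speed limit or range.

## Working session

There is one attempt and no reset: what is moved stays moved. The work goes in short steps, Python scripts to look and compute and a shell command to move; the robot and the scene stay as the last step left them, time stands still between calls to the robot, and variables do not carry over. Pictures are saved under pics/ and viewed, and the job is handed in when it is done.

```bash
ls; mkdir -p pics; cat > h.py <<'E'
import numpy as np,cv2,json
from workcell import manip
from scipy.spatial.transform import Rotation as R
def grab(name,tag):
    o=manip.get_obs(); im,d=manip.camera(name); c=manip.get_calibration(name)
    cv2.imwrite(f'pics/{tag}.png',im); np.savez(f'pics/{tag}.npz',d=d,im=im)
    T=np.eye(4)
    if 'rvec' in c:
        A=np.eye(4);A[:3,:3]=cv2.Rodrigues(np.array(c['rvec'],float))[0];A[:3,3]=np.ravel(c['tvec']);T=np.linalg.inv(A)
    else:
        W=np.eye(4);W[:3,:3]=R.from_quat(o['ee_rot']).as_matrix();W[:3,3]=o['position'];T=W@np.array(c['T_tool_cam'])
    np.savez(f'pics/{tag}_T.npz',T=T,k=[c['fx'],c['fy'],c['cx'],c['cy'],c['k1']])
def load(tag):
    a=np.load(f'pics/{tag}.npz');b=np.load(f'pics/{tag}_T.npz');return a['im'],a['d'],b['T'],b['k']
def rays(uv,k):
    K=np.array([[k[0],0,k[2]],[0,k[1],k[3]],[0,0,1]]);
    return cv2.undistortPoints(np.array(uv,float).reshape(-1,1,2),K,np.array([k[4],0,0,0.])).reshape(-1,2)
def pz(tag,uv,z):   # intersect plane z
    im,d,T,k=load(tag);r=rays(uv,k);D=np.c_[r,np.ones(len(r))]@T[:3,:3].T;o=T[:3,3]
    return o+D*((z-o[2])/D[:,2])[:,None]
def cloud(tag):
    im,d,T,k=load(tag);h,w=d.shape;u,v=np.meshgrid(np.arange(w),np.arange(h))
    r=rays(np.c_[u.ravel(),v.ravel()],k);P=np.c_[r,np.ones(len(r))]*d.ravel()[:,None]
    P=P@T[:3,:3].T+T[:3,3];P[d.ravel()==0]=np.nan
    return P.reshape(h,w,3)
def tri(tags,uvs):
    A=np.zeros((3,3));b=np.zeros(3);L=[]
    for t,uv in zip(tags,uvs):
        im,d,T,k=load(t);r=rays([uv],k)[0];D=T[:3,:3]@np.array([*r,1]);D/=np.linalg.norm(D);M=np.eye(3)-np.outer(D,D);A+=M;b+=M@T[:3,3];L.append((M,T[:3,3]))
    p=np.linalg.solve(A,b);return p,[np.linalg.norm(M@(p-o)) for M,o in L]
E
python3 - <<'E'
from h import *
o=manip.get_obs();print(o,manip.grasp_offset)
for n in('scene','top','wrist'): grab(n,n+'0')
for n in('scene','top','wrist'): print(n,load(n+'0')[2].round(3).tolist(),load(n+'0')[3])
E
```

```text
pics
{'clock': 0.0, 'joint_pos': array([-1.20658593,  0.33291064, -0.06471005,  1.46093943,  0.02159698,
        1.34992134, -0.08843698]), 'joint_velocities': array([-1.55940634e-04,  6.66299618e-05,  9.59089891e-04, -6.98595691e-06,
        9.54423206e-04, -2.21584260e-04,  5.20488835e-04]), 'tau': array([ 4.38551433e-04, -6.25458241e+01,  4.96110041e-02, -3.91602695e+01,
        1.63677055e-02,  1.01311714e-02,  4.03826834e-05]), 'position': array([0.23562712, 0.57846803, 0.23049266]), 'ee_rot': array([ 8.29804099e-01,  5.58054305e-01, -5.97407216e-04,  4.39466851e-04]), 'ft_force': array([ 0.00113456, -0.17657141,  0.11000763]), 'torque': array([-0.02665874,  0.02998225,  0.01854899]), 'grip_width': 1.0039515821070262} 0.0187
scene [[-0.29, 0.612, -0.736, 1.333], [0.957, 0.187, -0.222, 0.176], [0.002, -0.768, -0.64, 0.846], [0.0, 0.0, 0.0, 1.0]] [ 4.76430853e+02  4.76430853e+02  2.51580435e+02  1.88480416e+02
 -9.11458154e-02]
top [[0.043, -0.977, 0.21, 0.314], [-0.999, -0.043, 0.008, -0.069], [0.001, -0.21, -0.978, 1.081], [0.0, 0.0, 0.0, 1.0]] [ 4.58847471e+02  4.58847471e+02  2.56970380e+02  1.89652217e+02
 -1.53459940e-02]
wrist [[0.377, 0.884, 0.277, 0.166], [0.926, -0.359, -0.114, 0.608], [-0.001, 0.3, -0.954, 0.373], [0.0, 0.0, 0.0, 1.0]] [ 3.13950700e+02  3.13950700e+02  2.53735456e+02  1.89915731e+02
 -7.70369572e-02]
```

View pics/scene0.png

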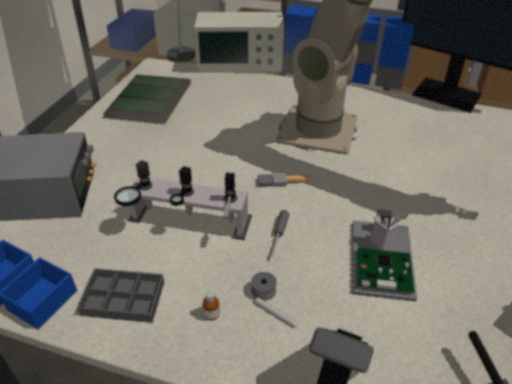

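View pics/top0.png

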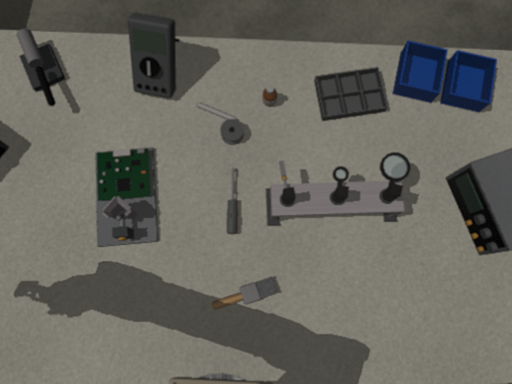

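View pics/wrist0.png

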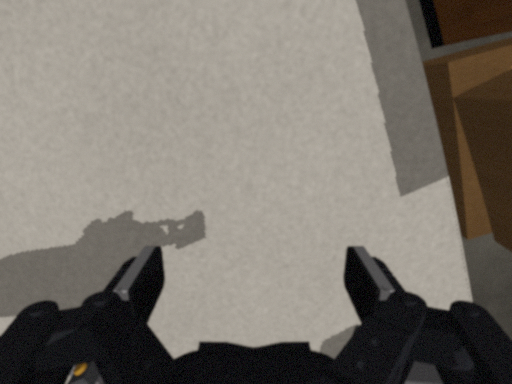

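The large lens is at scene (127,196) and top (395,166), the leftmost post in the scene view and the rightmost in the top view. The holder is at top (117,210), with the board beyond it and the chip at about (124,185). I'll zoom in and measure.

```bash
python3 - <<'E'
from h import *
C=cloud('top0');S=cloud('scene0')
def med(C,u,v,r=2):
    p=C[v-r:v+r+1,u-r:u+r+1].reshape(-1,3);return np.nanmedian(p,0).round(4)
for n,u,v in[('lens',395,166),('post',391,190),('rackbar',365,197),('chip',124,185),('pcb',110,180),('holder',117,208),('plunger',121,233),('base',105,238)]:print(n,med(C,u,v))
for n,u,v in[('lens',127,196),('post',143,170),('bar',205,193),('holder',384,215),('chip',381,258)]:print('s',n,med(S,u,v))
im=load('top0')[0]
a=cv2.resize(im[130:240,255:425],None,fx=4,fy=4,interpolation=cv2.INTER_CUBIC);b=cv2.resize(im[140:255,85:170],None,fx=5,fy=5,interpolation=cv2.INTER_CUBIC)
cv2.imwrite('pics/t_rack.png',a);cv2.imwrite('pics/t_hold.png',b)
im=load('scene0')[0]
a=cv2.resize(im[145:245,105:260],None,fx=5,fy=5,interpolation=cv2.INTER_CUBIC);b=cv2.resize(im[195:305,340:425],None,fx=5,fy=5,interpolation=cv2.INTER_CUBIC)
cv2.imwrite('pics/s_rack.png',a);cv2.imwrite('pics/s_hold.png',b)
E
```

```text
lens [ 0.5888 -0.3607  0.1092]
post [ 0.5228 -0.3353  0.1608]
rackbar [ 0.5204 -0.2989  0.0906]
chip [0.5375 0.2535 0.0282]
pcb [0.5493 0.2883 0.0247]
holder [0.4783 0.2561 0.0516]
plunger [0.4201 0.2361 0.0685]
base [0.4127 0.2889 0.0123]
s lens [ 0.5965 -0.3591  0.105 ]
s post [ 0.5386 -0.3377  0.1458]
s bar [ 0.5111 -0.192   0.0871]
s holder [0.4378 0.24   0.0646]
s chip [0.5426 0.2493 0.0251]
```

View pics/t_rack.png

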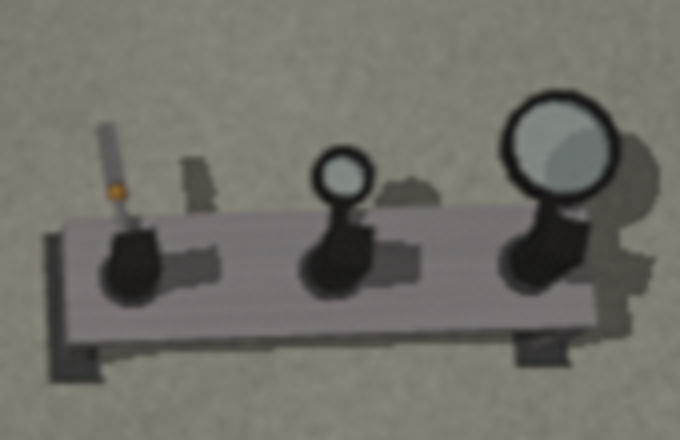

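View pics/t_hold.png

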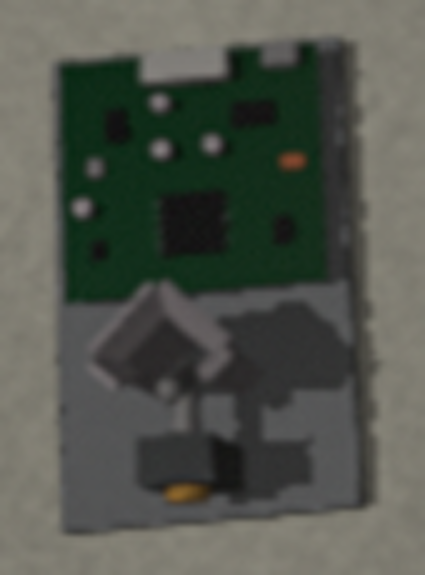

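View pics/s_rack.png

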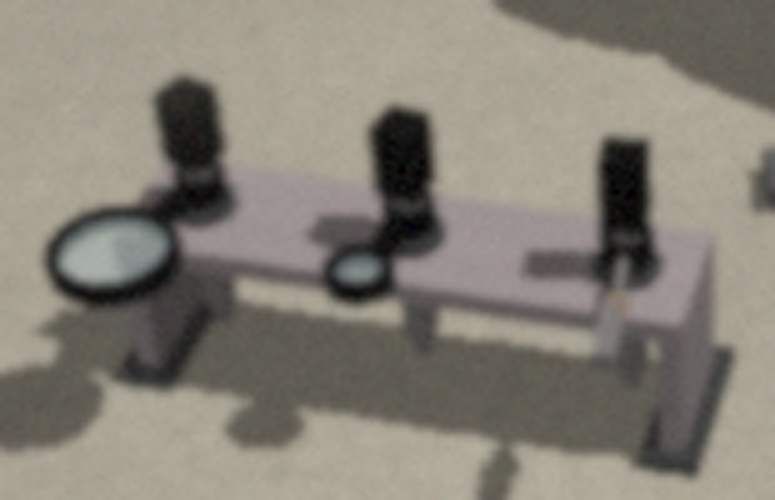

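View pics/s_hold.png

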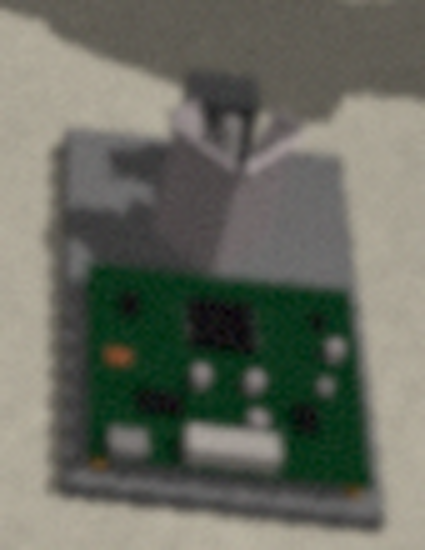

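```bash
python3 - <<'E'
from h import *
for t in('top0','scene0'):
    C=cloud(t).reshape(-1,3)
    def box(x,y,z):
        m=(C[:,0]>x[0])&(C[:,0]<x[1])&(C[:,1]>y[0])&(C[:,1]<y[1])&(C[:,2]>z[0])&(C[:,2]<z[1]);return C[m]
    P=box((.48,.58),(-.4,-.27),(.153,.172));print(t,'postTop',len(P),P.mean(0),P.min(0),P.max(0))
    P=box((.56,.63),(-.41,-.31),(.09,.125));print('lens',len(P),P.mean(0),P.min(0),P.max(0))
    P=box((.40,.53),(.19,.32),(.075,.1));print('rim',len(P),P.mean(0),P.min(0),P.max(0))
print(pz('top0',[(395,166.5)],.106), pz('top0',[(85+194/5,140+223/5)],.026),pz('scene0',[(340+222/5,195+326/5)],.026))
print(pz('top0',[(85+160/5,140+345/5)],.086),pz('scene0',[(105+113/5,145+255/5)],.106), 'tri lens',tri(['top0','scene0'],[(395,166.5),(127.6,196)]))
E
```

```text
top0 postTop 138 [ 0.5246162  -0.34448982  0.16207917] [ 0.51268317 -0.35802993  0.15353032] [ 0.53800992 -0.33250361  0.16705453]
lens 673 [ 0.58932713 -0.35952421  0.10953258] [ 0.560184   -0.39240168  0.09243364] [ 0.62115321 -0.32756387  0.11743092]
rim 252 [0.47650116 0.24895894 0.08308764] [0.45186583 0.21454757 0.07509235] [0.49961773 0.2751044  0.0918827 ]
scene0 postTop 80 [ 0.53083392 -0.34368273  0.15823281] [ 0.51780078 -0.35842325  0.15310615] [ 0.54341661 -0.33108188  0.16184662]
lens 464 [ 0.59546785 -0.35825765  0.10590678] [ 0.56006812 -0.39272938  0.09672987] [ 0.62808099 -0.32625404  0.11237799]
rim 124 [0.47976507 0.24596961 0.08153775] [0.45636145 0.21463024 0.07519783] [0.50327199 0.27716235 0.08751076]
[[ 0.58866166 -0.36186287  0.106     ]] [[0.53905105 0.25439403 0.026     ]] [[0.5474015  0.25755554 0.026     ]]
[[0.47074543 0.24524699 0.086     ]] [[ 0.59602011 -0.35716155  0.106     ]] tri lens (array([ 0.58996303, -0.362661  ,  0.09997427]), [np.float64(0.0010180836174533948), np.float64(0.0010180836174534821)])
```

Mouth is near (0.474, 0.247, 0.086) with the board direction about +6°. The grip is near (0.526, -0.344, 0.142) with the arm direction about -13.5°. I'll pass over the holder first and look at it with the wrist camera.

```bash
python3 -m crank '[[[0.33,-0.46,0.1,0,0,-1,85],[0.33,-0.46,0.1,0,0,-1,85],[0.33,-0.46,0.1,0,0,-1,85],[0.33,-0.46,0.1,0,0,-1,85],[0.33,-0.46,0.05,0,0,-1,85],[0.33,-0.46,0.05,0,0,-1,85],[0.33,-0.46,0,0,0,-1,85],[0.33,-0.46,0,0,0,-1,85]]]'
python3 -m crank '[[[0.33,-0.46,0,0,0,-1,85],[0.33,-0.46,0,0,0,-1,85],[0.33,-0.46,0,0,0,-1,85],[0.33,-0.46,0,0,0,-1,85],[0,0,0,0,0,0,85]]]'
python3 - <<'E'
from h import *
grab('wrist','wh1');o=manip.get_obs();print(o['clock'],o['position'],R.from_quat(o['ee_rot']).as_matrix().round(3).tolist())
im=load('wh1')[0];cv2.imwrite('pics/wh1b.png',cv2.resize(im,(768,576)))
E
```

```text
clock: 1.15
position: [0.3954, 0.3561, 0.2612]
ee_rot: [0.971, 0.238, -0.0, 0.0]
ft_force: [0.1, -0.0, 0.2]
grip_width: 0.991
clock: 1.78
position: [0.4756, 0.2441, 0.2614]
ee_rot: [0.998, 0.064, 0.0, 0.0]
ft_force: [-0.3, -0.1, -0.7]
grip_width: 1.001
1.825 [0.47444114 0.24603286 0.26127015] [[0.991, 0.132, 0.0], [0.132, -0.991, -0.0], [0.0, 0.0, -1.0]]
```

View pics/wh1b.png

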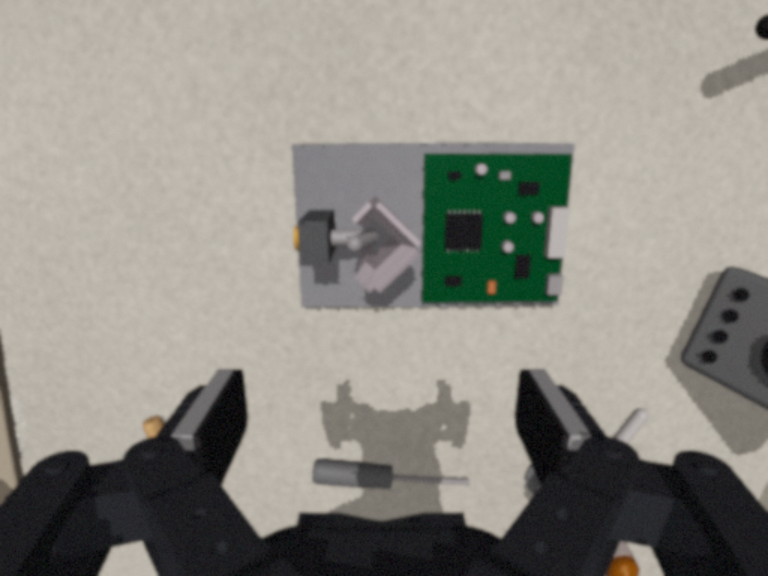

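```bash
python3 - <<'E'
from h import *
im=load('wh1')[0];cv2.imwrite('pics/wh1c.png',cv2.resize(im[90:210,190:390],(800,480),interpolation=cv2.INTER_CUBIC))
C=cloud('wh1').reshape(-1,3)
m=(abs(C[:,0]-.475)<.05)&(abs(C[:,1]-.247)<.05)&(C[:,2]>.075)&(C[:,2]<.1);P=C[m];print(len(P),P.mean(0),P.min(0),P.max(0))
print('chip',pz('wh1',[(463/1.5,231/1.5)],.026))
E
```

```text
1011 [0.47945554 0.24638952 0.08267053] [0.4540995  0.21524033 0.07500643] [0.50285627 0.27836036 0.08811621]
chip [[0.54303491 0.25668973 0.026     ]]
```

View pics/wh1c.png

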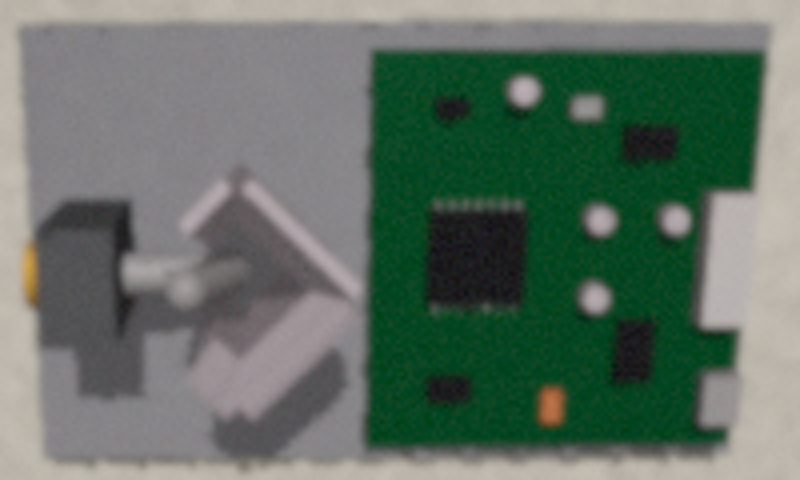

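```bash
python3 - <<'E'
from h import *
p=pz('wh1',[(190+238/4,90+165/4),(190+236/4,90+415/4),(190+358/4,90+294/4)],.086);print(p)
# board edges orientation: left edge of pcb (371,52)-(366,442); chip edges
q=pz('wh1',[(190+371/4,90+52/4),(190+366/4,90+442/4)],.02);d=q[0]-q[1];print('pcb edge dir yaw',np.degrees(np.arctan2(d[1],d[0]))-90,q)
q=pz('wh1',[(190+22/4,90+27/4),(190+770/4,90+25/4)],.012);d=q[1]-q[0];print('board top edge yaw',np.degrees(np.arctan2(d[1],d[0])))
for t in('wh1','top0','scene0'):
    C=cloud(t).reshape(-1,3);m=(abs(C[:,0]-.475)<.05)&(abs(C[:,1]-.247)<.05)&(C[:,2]>.080)&(C[:,2]<.095);P=C[m]
    for a in (6,8):
        a=np.radians(a);x=np.array([np.cos(a),np.sin(a)]);y=np.array([-x[1],x[0]]);s=P[:,:2]@x;n=P[:,:2]@y
        n0,n1=np.percentile(n,[1,99]);s1=np.percentile(s,99);c=(n0+n1)/2;h=(n1-n0)/2
        print(t,len(P),'half',h,'ctr',(s1-h)*x+c*y)
E
```

```text
[[0.46772341 0.28193096 0.086     ]
 [0.47546169 0.21623407 0.086     ]
 [0.50268605 0.25302186 0.086     ]]
pcb edge dir yaw 8.14079023973602 [[0.50282525 0.31220712 0.02      ]
 [0.52018237 0.19086893 0.02      ]]
board top edge yaw 7.854904216513559
wh1 741 half 0.029828849641348826 ctr [0.47171296 0.24706524]
wh1 741 half 0.029940894066161447 ctr [0.47171747 0.24702191]
top0 182 half 0.029515028853921182 ctr [0.46831443 0.2453676 ]
top0 182 half 0.029613785049758784 ctr [0.46829797 0.24532059]
scene0 87 half 0.03005156433886709 ctr [0.47323473 0.24685316]
scene0 87 half 0.03004583023828926 ctr [0.4733778  0.24674485]
```

The holder sits at about (0.472, 0.248) with yaw 8°, and three views agree to within about 3 mm. Next is the rack.

```bash
python3 -m crank '[[[0.09,-0.92,0,0,0,-0.42,85],[0.09,-0.92,0,0,0,-0.42,85],[0.09,-0.92,0,0,0,-0.42,85],[0.09,-0.92,0,0,0,-0.42,85],[0.09,-0.92,0,0,0,-0.42,85],[0.09,-0.92,0,0,0,-0.42,85],[0.09,-0.92,0,0,0,-0.42,85],[0.09,-0.92,0,0,0,-0.42,85]]]'
python3 -m crank '[[[0.09,-0.92,0,0,0,-0.42,85],[0.05,-0.5,0,0,0,-0.42,85],[0,0,0,0,0,0,85]]]'
cat > v.py <<'E'
import sys
from h import *
t=sys.argv[1]
grab('wrist',t);o=manip.get_obs();print(o['clock'],o['position'],R.from_quat(o['ee_rot']).as_matrix().round(3)[:,0],o['ft_force'])
im=load(t)[0];cv2.imwrite(f'pics/{t}b.png',cv2.resize(im,(768,576)))
E
python3 v.py wr1
```

```text
clock: 2.82
position: [0.517, -0.1948, 0.2615]
ee_rot: [0.997, -0.078, 0.0, -0.0]
ft_force: [0.6, 0.6, -0.5]
grip_width: 0.998
clock: 3.2
position: [0.5246, -0.2812, 0.2609]
ee_rot: [0.993, -0.116, -0.0, 0.001]
ft_force: [-0.1, 0.8, -0.4]
grip_width: 0.996
3.25 [ 0.52504944 -0.27932833  0.26089534] [ 0.974 -0.228 -0.001] [1.00472024 0.37227446 0.1929756 ]
```

View pics/wr1b.png

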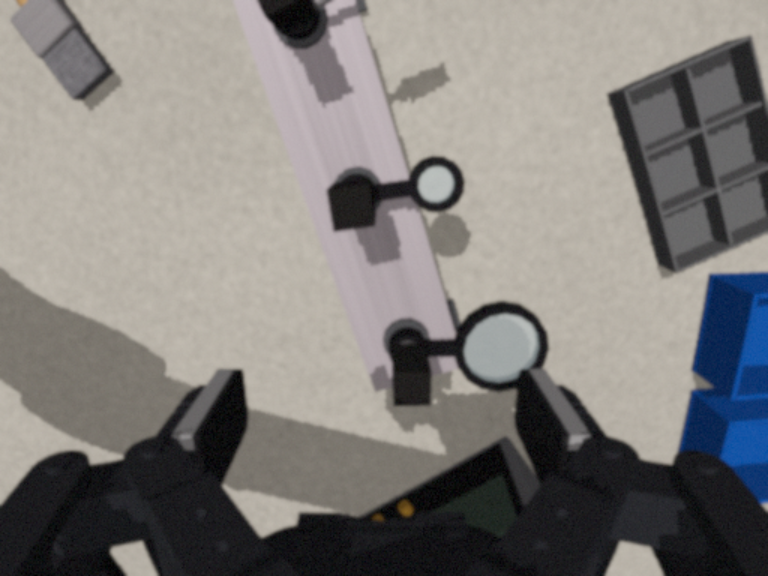

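```bash
python3 - <<'E'
from h import *
im=load('wr1')[0];cv2.imwrite('pics/wr1c.png',cv2.resize(im[190:290,235:385],(780,520),interpolation=cv2.INTER_CUBIC))
C=cloud('wr1').reshape(-1,3)
def box(x,y,z):
    m=(C[:,0]>x[0])&(C[:,0]<x[1])&(C[:,1]>y[0])&(C[:,1]<y[1])&(C[:,2]>z[0])&(C[:,2]<z[1]);return C[m]
P=box((.48,.58),(-.4,-.3),(.153,.172));print(len(P),P.mean(0),P.min(0),P.max(0));print(cv2.minAreaRect(P[:,:2].astype(np.float32)*1000))
P=box((.555,.64),(-.42,-.30),(.09,.125));print(len(P),P.mean(0),P.min(0),P.max(0))
E
```

```text
701 [ 0.52914377 -0.34394067  0.1613335 ] [ 0.51596957 -0.35911699  0.15302856] [ 0.54165681 -0.33248456  0.1639755 ]
((529.00732421875, -345.51318359375), (23.724361419677734, 21.76941680908203), 77.30033874511719)
3138 [ 0.58894852 -0.35603225  0.1078224 ] [ 0.5550018  -0.39302431  0.09001432] [ 0.62400835 -0.30007676  0.11291266]
```

View pics/wr1c.png

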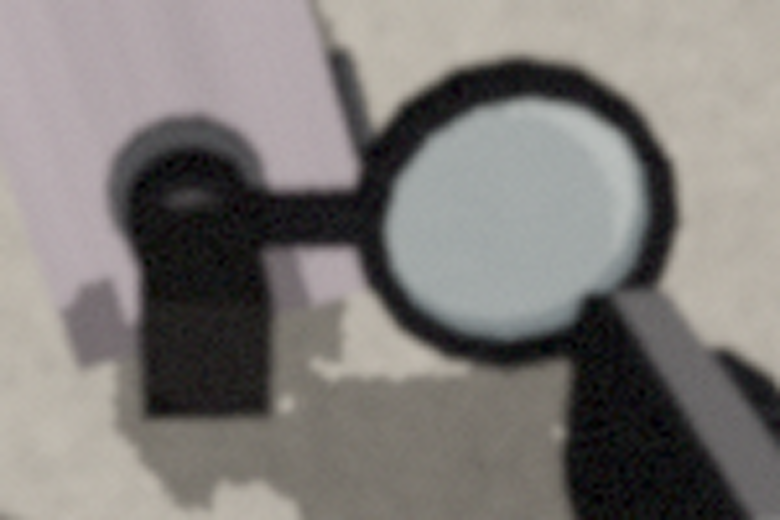

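```bash
python3 -m crank '[[[0.07,-0.55,0,0,0,0.1,60],[0,-0.55,0,0,0,0,60],[0,0,-0.5,0,0,0,60],[0,0,-0.5,0,0,0,60],[0,0,0,0,0,0,60]]]'
python3 v.py wr2
```

```text
clock: 3.88
position: [0.5291, -0.3425, 0.1993]
ee_rot: [0.994, -0.109, -0.002, -0.001]
ft_force: [0.3, -0.9, 0.7]
grip_width: 0.701
3.925 [ 0.52967626 -0.34343596  0.20124635] [ 0.976 -0.217 -0.001] [-0.44984272 -0.33518827  1.2008623 ]
```

View pics/wr2b.png

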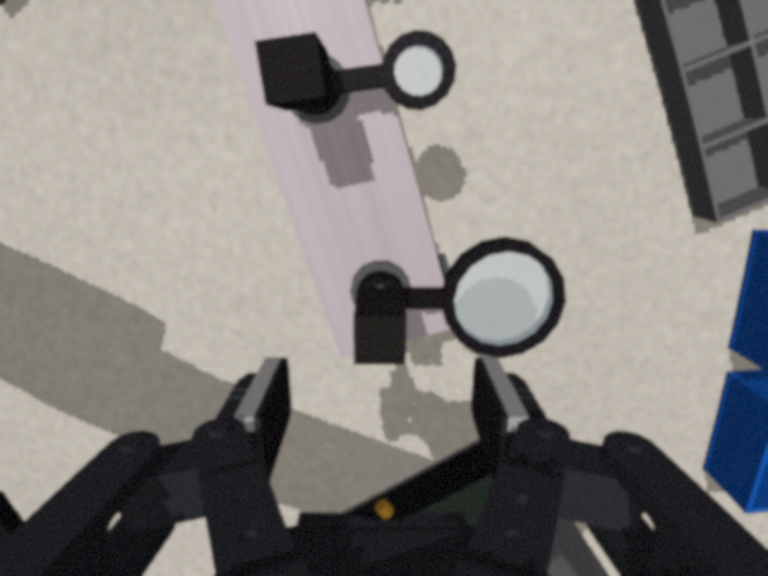

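```bash
python3 - <<'E'
from h import *
C=cloud('wr2').reshape(-1,3)
m=(abs(C[:,0]-.529)<.05)&(C[:,1]>-.4)&(C[:,1]<-.31)&(C[:,2]>.153)&(C[:,2]<.172);P=C[m]
print(len(P),P.mean(0));print(cv2.minAreaRect(P[:,:2].astype(np.float32)*1000))
# height by two-view triangulation of the top face's front edge corners
print(tri(['wr1','wr2'],[(235+145/5.2,190+413/5.2),(355/1.5,362/1.5)]),tri(['wr1','wr2'],[(235+270/5.2,190+413/5.2),(405/1.5,363/1.5)]))
E
```

```text
1326 [ 0.52905929 -0.34408313  0.161471  ]
((528.7235717773438, -345.5250549316406), (22.886959075927734, 22.07999610900879), 77.39713287353516)
(array([ 0.51693362, -0.35288292,  0.16353765]), [np.float64(3.685260222935086e-05), np.float64(3.68526022294127e-05)]) (array([ 0.53738866, -0.35792568,  0.16333821]), [np.float64(8.397471551753645e-05), np.float64(8.397471551744178e-05)])
```

Triangulation puts the sleeve top at z = 0.163, consistent with the stated 0.162, with its centre at (0.529, -0.345). Descend and grasp.

```bash
python3 -m crank '[[[0,-0.03,-0.5,0,0,0,60],[0,0,-0.5,0,0,0,60],[0,0,-0.27,0,0,0,60],[0,0,0,0,0,0,60],[0,0,0,0,0,0,15],[0,0,0,0,0,0,15],[0,0,0,0,0,0,15],[0,0,0,0,0,0,15]]]' 80
python3 -m crank '[[[0,0,0,0,0,0,15],[0,0,0,0,0,0,15]]]' 80
python3 v.py wr3
```

```text
clock: 4.92
position: [0.5297, -0.3473, 0.1263]
ee_rot: [0.994, -0.11, 0.001, 0.0]
ft_force: [-0.9, 1.1, 6.1]
grip_width: 0.244
clock: 5.18
position: [0.5297, -0.3473, 0.1263]
ee_rot: [0.994, -0.11, 0.001, 0.0]
ft_force: [-1.3, -0.0, 7.1]
grip_width: 0.243
5.225 [ 0.52966162 -0.34734769  0.12631852] [ 0.976 -0.219  0.002] [-1.56727103  0.43319219  6.71225728]
```

View pics/wr3b.png

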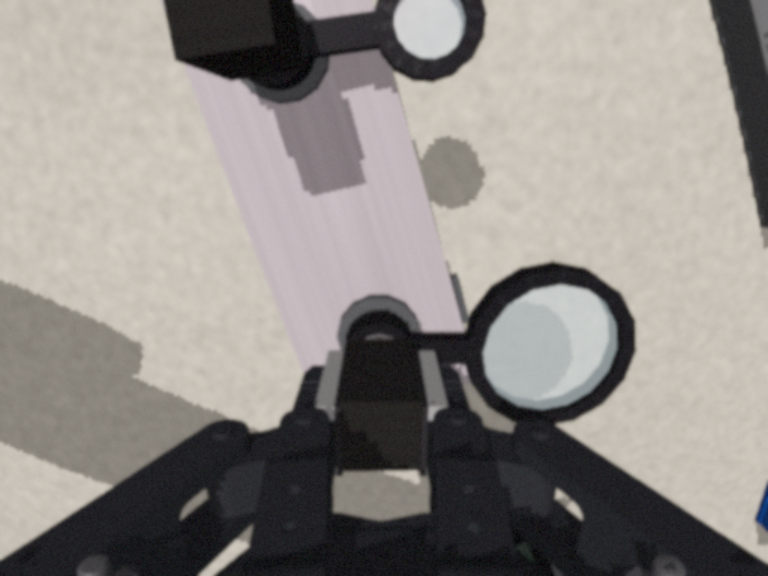

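Gripped at about 21 mm opening with both pads flat on the sleeve (380, 400). Now lift.

```bash
python3 -m crank '[[[0,0,0.2,0,0,0,15],[0,0,0.4,0,0,0,15],[0,0,0.5,0,0,0,15],[0,0,0.5,0,0,0,15],[0,0,0.5,0,0,0,15],[0,0,0.5,0,0,0,15],[0,0,0.4,0,0,0,15],[0,0,0,0,0,0,15]]]' 
python3 v.py wr4
```

```text
clock: 6.22
position: [0.5294, -0.3475, 0.307]
ee_rot: [0.994, -0.11, 0.001, 0.001]
ft_force: [-0.2, 0.3, -4.1]
grip_width: 0.245
6.275 [ 0.52906055 -0.34711063  0.30526628] [ 0.976 -0.219  0.001] [ 0.83100115  0.54470531 -4.20189267]
```

View pics/wr4b.png

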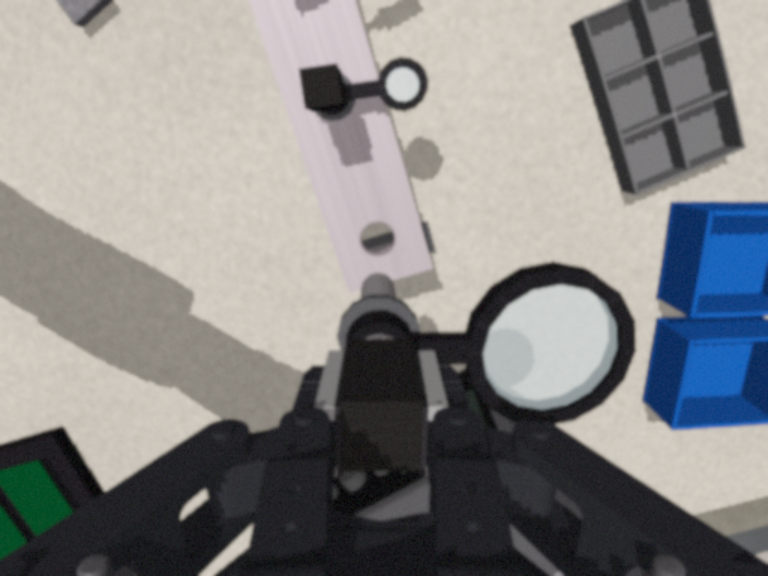

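```bash
cat > tf.py <<'E'
import sys
from h import *
t=sys.argv[1]
C=cloud(t);im,d,T,k=load(t)
c=manip.get_calibration('wrist')
W=T@np.linalg.inv(np.array(c['T_tool_cam']))
Q=(C.reshape(-1,3)-W[:3,3])@W[:3,:3]
g=Q.reshape(C.shape)
for (u0,u1,v0,v1,n) in [(234,278,275,305,'top face'),(240,275,232,262,'sleeve side')]:
    q=g[v0:v1,u0:u1].reshape(-1,3);q=q[np.isfinite(q[:,0])];print(n,np.median(q,0),q.min(0),q.max(0))
# lens
q=g[175:285,308:425].reshape(-1,3);q=q[np.isfinite(q[:,0])&(abs(q[:,2]-.022)<.015)];print('lens',len(q),q.mean(0),q.min(0),q.max(0))
# post shaft below collar
q=Q[np.isfinite(Q[:,0])&(abs(Q[:,0])<.015)&(abs(Q[:,1])<.03)&(Q[:,2]>.055)&(Q[:,2]<.11)]
for z in (.06,.07,.08,.09,.1):
    s=q[abs(q[:,2]-z)<.005]; 
    if len(s): print(z,len(s),s.mean(0),s.min(0)[:2],s.max(0)[:2])
E
python3 tf.py wr4
```

```text
top face [ 0.00208388 -0.00190556 -0.03586054] [-0.00683212 -0.00911889 -0.03779423] [ 0.0107344   0.00613976 -0.03396503]
sleeve side [ 0.00264055 -0.01213588 -0.01873478] [-0.00548586 -0.01304437 -0.03198915] [ 0.01098717 -0.01128126 -0.00331733]
lens 9719 [ 0.06457445 -0.00322003  0.01818032] [ 0.03120989 -0.03368499  0.01380799] [0.09829493 0.03081848 0.02736242]
0.06 39 [-0.00047125 -0.00952932  0.06221203] [-0.00698149 -0.01050848] [ 0.00550937 -0.0071746 ]
0.07 93 [-0.00044223 -0.0086406   0.07006858] [-0.00882847 -0.0106728 ] [ 0.00789352 -0.00381062]
0.08 85 [-0.00090009 -0.008391    0.07988754] [-0.00926429 -0.01048456] [ 0.00821527 -0.00180698]
0.09 75 [-0.00090833 -0.00834865  0.0895055 ] [-0.00958329 -0.01035868] [ 0.00761371 -0.00202404]
```

```bash
python3 -m crank '[[[-0.04,0.4,0,0,0,0.2,15],[-0.08,0.8,0,0,0,0.35,15],[-0.08,0.85,0,0,0,0.35,15],[-0.08,0.85,0,0,0,0.35,15],[-0.08,0.85,0,0,0,0.35,15],[-0.08,0.85,0,0,0,0.35,15],[-0.08,0.85,0,0,0,0.35,15],[-0.08,0.85,0,0,0,0.35,15]]]' 
python3 -m crank '[[[-0.08,0.85,0,0,0,0.35,15],[-0.08,0.85,0,0,0,0.35,15],[-0.08,0.85,0,0,0,0.35,15],[-0.07,0.6,0,0,0,0.2,15],[-0.04,0.3,0,0,0,0.2,15],[0,0,0,0,0,0,15],[0,0,0,0,0,0,15]]]' 
python3 v.py wh2
```

```text
clock: 7.28
position: [0.492, 0.0327, 0.3038]
ee_rot: [1.0, 0.006, -0.001, 0.0]
ft_force: [1.4, 0.3, -2.9]
grip_width: 0.247
clock: 8.15
position: [0.4727, 0.2362, 0.3049]
ee_rot: [0.998, 0.067, -0.0, 0.0]
ft_force: [0.6, -1.8, -3.5]
grip_width: 0.247
8.2 [0.4727048  0.23619188 0.30510244] [0.991 0.134 0.   ] [ 0.07431838  0.25033842 -2.86099877]
```

View pics/wh2b.png

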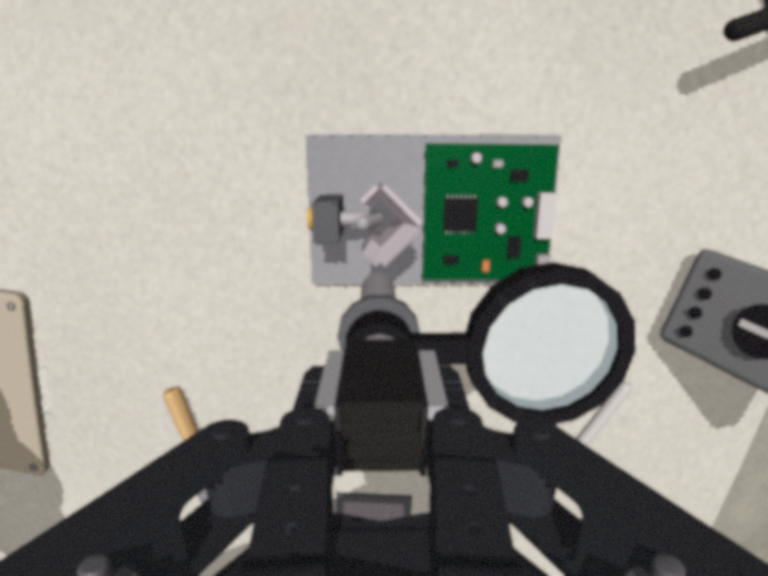

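```bash
python3 -m crank '[[[0,0.18,-0.5,0,0,0,15],[0,0,-0.5,0,0,0,15],[0,0,-0.1,0,0,0,15],[0,0,0,0,0,0,15]]]' 
python3 v.py wh3; python3 - <<'E'
from h import *
im=load('wh3')[0];cv2.imwrite('pics/wh3c.png',cv2.resize(im[90:250,180:400],(770,560),interpolation=cv2.INTER_CUBIC))
for t in('wh1','wh2','wh3'):
    C=cloud(t).reshape(-1,3);m=(abs(C[:,0]-.475)<.05)&(abs(C[:,1]-.247)<.05)&(C[:,2]>.079)&(C[:,2]<.092);P=C[m]
    a=np.radians(8);x=np.array([np.cos(a),np.sin(a)]);y=np.array([-x[1],x[0]]);s=P[:,:2]@x;n=P[:,:2]@y
    n0,n1=np.percentile(n,[1,99]);s1=np.percentile(s,99.);c=(n0+n1)/2;h=(n1-n0)/2
    print(t,len(P),'half',h,'ctr',(s1-h)*x+c*y,'xmax',s1*x+c*y)
E
```

```text
clock: 8.7
position: [0.4726, 0.2481, 0.2399]
ee_rot: [0.998, 0.068, 0.0, -0.0]
ft_force: [0.6, 0.8, -2.2]
grip_width: 0.246
8.75 [0.47281735 0.24850211 0.24037827] [0.991 0.135 0.001] [-0.30390485 -1.25700964 -3.27683687]
wh1 792 half 0.02965224916162193 ctr [0.47199837 0.24703715] xmax [0.50136205 0.25116395]
wh2 667 half 0.029551388353044467 ctr [0.47119578 0.24694777] xmax [0.50045958 0.25106052]
wh3 672 half 0.025618772534568568 ctr [0.47542073 0.25240041] xmax [0.50079018 0.25596585]
```

View pics/wh3c.png

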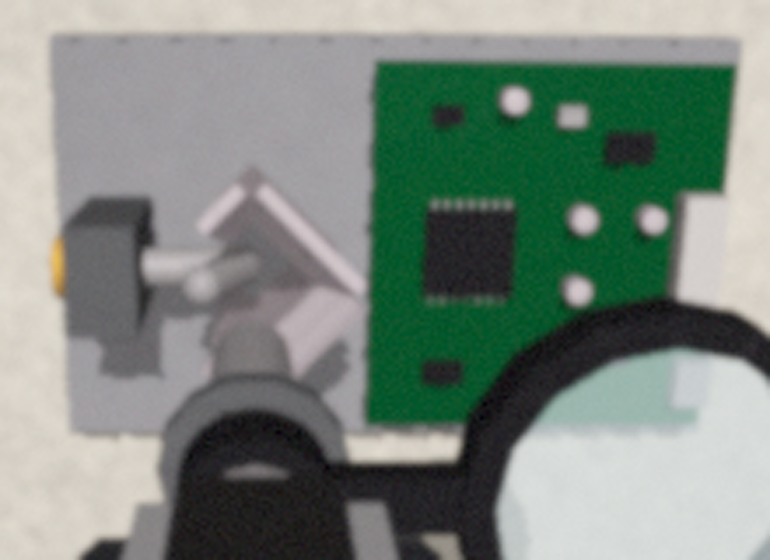

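```bash
python3 - <<'E'
from h import *
grab('scene','s1');im=load('s1')[0];cv2.imwrite('pics/s1c.png',cv2.resize(im[120:310,310:470],(672,798)if 0 else (500,594),interpolation=cv2.INTER_CUBIC))
E
```

```text
(no output)
```

View pics/s1c.png

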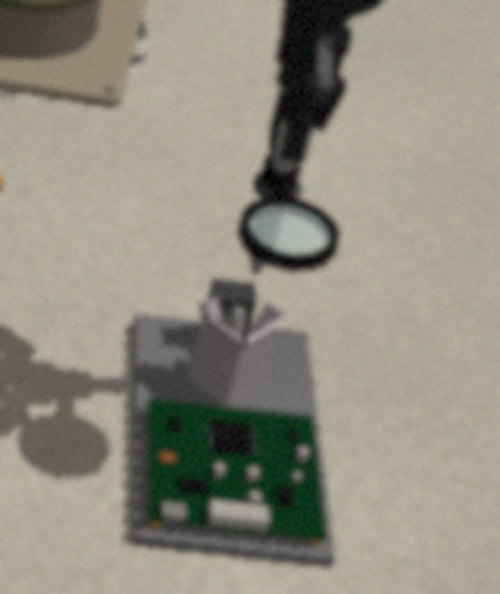

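Post and mouth line up, with the rim corner at about (251,170) in the same column as the post. I'll go down in stages and watch the force.

```bash
python3 -m crank '[[[-0.01,-0.03,-0.3,0,0,0,15],[0,0,-0.3,0,0,0,15],[0,0,-0.2,0,0,0,15],[0,0,-0.2,0,0,0,15],[0,0,0,0,0,0,15]]]' 
python3 v.py wh4
```

```text
clock: 9.43
position: [0.4711, 0.2468, 0.1781]
ee_rot: [0.998, 0.068, -0.001, 0.001]
ft_force: [-0.3, -0.3, -2.3]
grip_width: 0.25
9.475 [0.47148163 0.24699642 0.17886525] [ 0.991  0.136 -0.   ] [ 0.36701865 -0.1453318  -2.28786462]
```

View pics/wh4b.png

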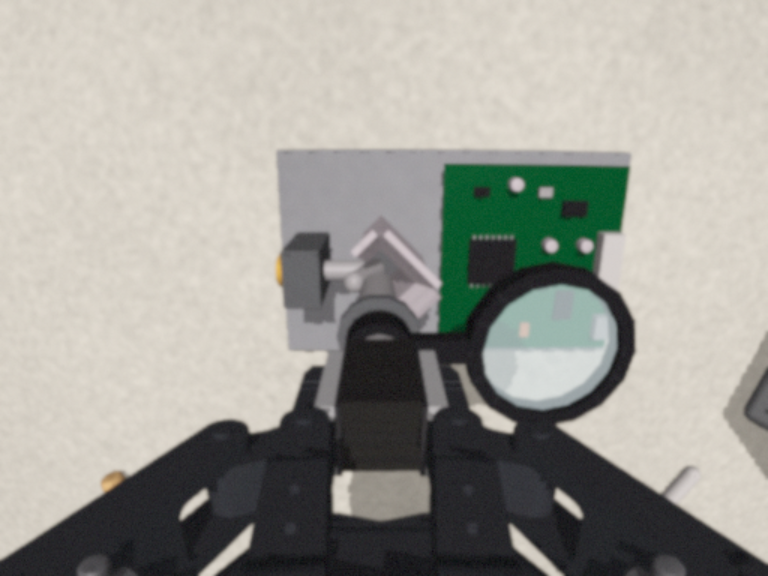

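```bash
python3 -m crank '[[[0,0,-0.15,0,0,0,15],[0,0,-0.15,0,0,0,15],[0,0,-0.15,0,0,0,15],[0,0,0,0,0,0,15]]]' 100
python3 -c "
from h import *
print(manip.get_obs()['ft_force'])"
python3 -m crank '[[[0,0,-0.15,0,0,0,15],[0,0,-0.15,0,0,0,15],[0,0,0,0,0,0,15]]]' 
```

```text
clock: 9.98
position: [0.4733, 0.2481, 0.1524]
ee_rot: [0.998, 0.068, 0.002, -0.001]
ft_force: [7.0, 3.6, -5.2]
grip_width: 0.24
[ 6.97939674  3.59570593 -5.2446637 ]
clock: 10.35
position: [0.4733, 0.2479, 0.1341]
ee_rot: [0.998, 0.068, 0.002, -0.001]
ft_force: [8.4, 3.1, -7.4]
grip_width: 0.25
```

```bash
python3 -m crank '[[[0,0,-0.1,0,0,0,15],[0,0,-0.05,0,0,0,15],[0,0,0,0,0,0,15]]]'
python3 -m crank '[[[0,0,-0.05,0,0,0,15],[0,0,0,0,0,0,15]]]'
python3 v.py wh5
```

```text
clock: 10.72
position: [0.4743, 0.2481, 0.1261]
ee_rot: [0.998, 0.068, 0.003, -0.001]
ft_force: [9.3, 3.7, -4.3]
grip_width: 0.241
clock: 10.98
position: [0.4749, 0.2486, 0.1255]
ee_rot: [0.998, 0.068, 0.004, -0.002]
ft_force: [3.3, 0.5, 18.0]
grip_width: 0.244
11.025 [0.47484203 0.24859819 0.12545465] [0.991 0.136 0.008] [ 2.6008322   0.07840466 18.15405887]
```

View pics/wh5b.png

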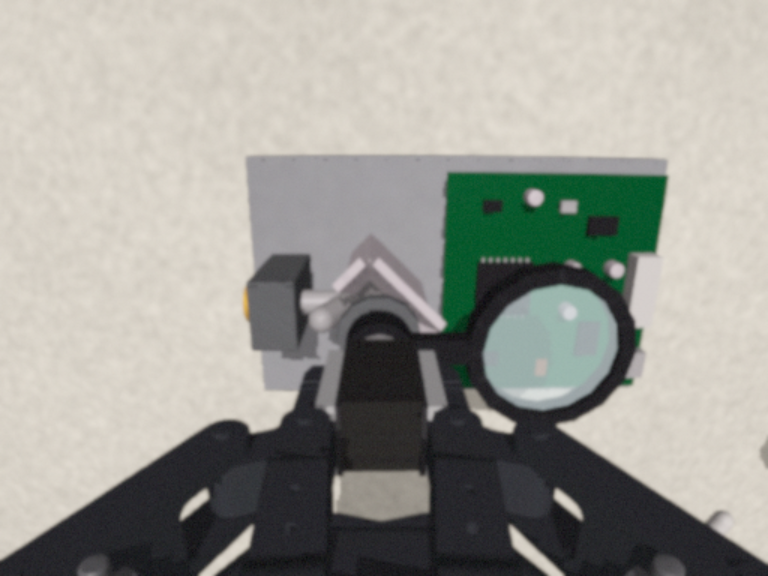

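The floor contact reads 18 N at TCP z = 0.1255, against the expected 0.126. Relieve the force slightly and release.

```bash
python3 -m crank '[[[0,0,0.03,0,0,0,15],[0,0,0,0,0,0,26],[0,0,0,0,0,0,32],[0,0,0,0,0,0,45],[0,0,0,0,0,0,60],[0,0,0,0,0,0,60],[0,0,0,0,0,0,60]]]'
python3 v.py wh6
```

```text
clock: 11.9
position: [0.4715, 0.247, 0.1239]
ee_rot: [0.998, 0.068, -0.0, 0.0]
ft_force: [-0.4, -0.6, 0.2]
grip_width: 0.705
11.95 [0.4715466  0.24702604 0.12391619] [0.991 0.136 0.   ] [-0.54683189  0.23003228  0.77921505]
```

View pics/wh6b.png

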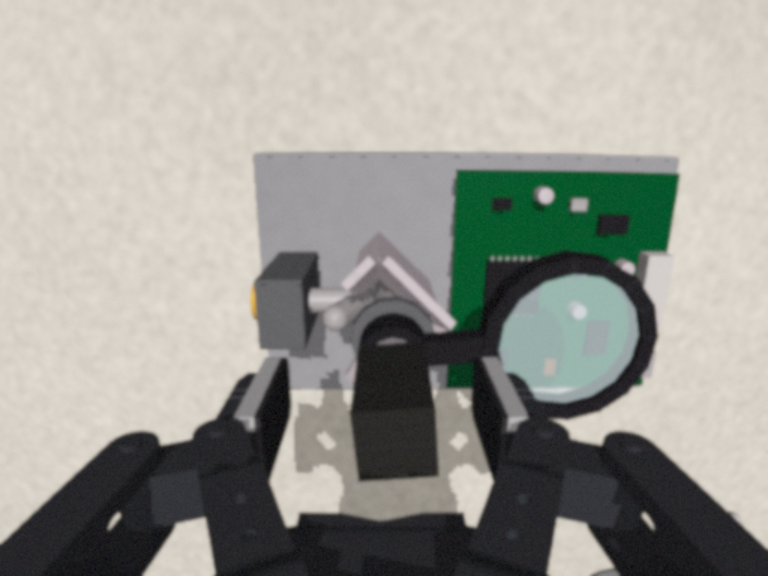

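```bash
python3 -m crank '[[[0,0,0.3,0,0,0,60],[0,0,0.5,0,0,0,60],[0,0,0.6,0,0,0,60],[0,0,0.6,0,0,0,60],[0,0,0.6,0,0,0,60],[0,0,0,0,0,0,60]]]'
python3 v.py wh7; python3 - <<'E'
from h import *
grab('scene','s2');grab('top','t2')
im=load('s2')[0];cv2.imwrite('pics/s2c.png',cv2.resize(im[150:310,330:450],(525,700)[:2] if 0 else (430,573),interpolation=cv2.INTER_CUBIC))
for t in('wh7','top','s2'):
    t={'top':'t2'}.get(t,t);C=cloud(t).reshape(-1,3);m=(abs(C[:,0]-.475)<.04)&(abs(C[:,1]-.247)<.04)&(C[:,2]>.152)&(C[:,2]<.18);P=C[m]
    if len(P)>20:print(t,len(P),P.mean(0),cv2.minAreaRect(P[:,:2].astype(np.float32)*1000))
    m=(C[:,0]>.50)&(C[:,0]<.60)&(abs(C[:,1]-.257)<.045)&(C[:,2]>.095)&(C[:,2]<.13);P=C[m]
    print('lens',len(P),P.mean(0),P.min(0),P.max(0))
E
```

```text
clock: 12.7
position: [0.4728, 0.2476, 0.2841]
ee_rot: [0.998, 0.068, 0.003, -0.002]
ft_force: [-0.4, -0.1, -0.4]
grip_width: 0.707
12.75 [0.47212309 0.247235   0.28209524] [0.991 0.136 0.003] [-0.46315495  1.15366778 -0.13576732]
wh7 667 [0.47598357 0.24889901 0.16141476] ((476.2342834472656, 247.9112548828125), (21.960956573486328, 22.562910079956055), 13.276503562927246)
lens 3125 [0.53906781 0.26310385 0.10978928] [0.50000811 0.23081152 0.10153127] [0.5731761  0.29459609 0.11423031]
t2 141 [0.47296149 0.24541649 0.16160762] ((473.4620056152344, 246.30422973632812), (22.83144187927246, 22.79477310180664), 14.708985328674316)
lens 737 [0.53659999 0.26072954 0.1103164 ] [0.50110811 0.22834827 0.0968365 ] [0.56949252 0.29344703 0.11816562]
s2 101 [0.47982275 0.24716054 0.15849474] ((476.5284729003906, 247.09628295898438), (26.517074584960938, 23.90995216369629), 13.231108665466309)
lens 556 [0.54239881 0.2612804  0.10717379] [0.50025425 0.23008206 0.09827227] [0.57664876 0.29334083 0.11339915]
```

View pics/wh7b.png

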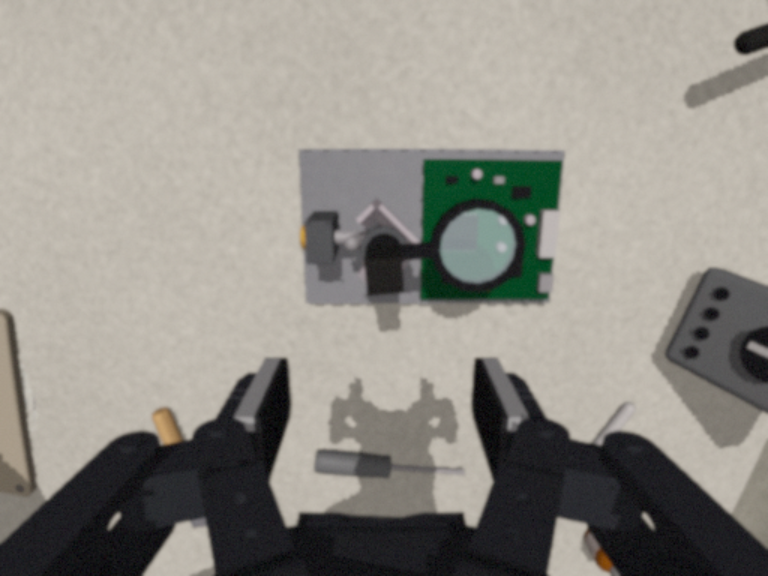

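View pics/s2c.png

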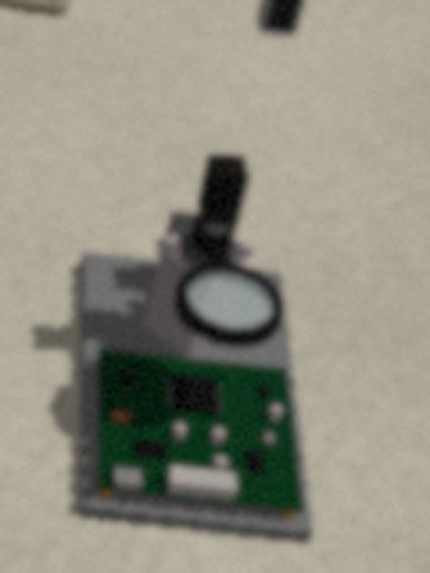

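```bash
python3 -c "
from workcell import manip
print(manip.hand_in(), manip.get_obs()['ft_force'])"
```

```text
the job is handed in; nothing more can be done
the job is handed in; nothing more can be done
```

The large-lens magnifier is standing in the post holder with its lens over the board. I let go of it and handed the job in at about 12.9 s; the hand-in reported no verdict.

I gripped the sleeve at about 21 mm opening, lifted the magnifier 180 mm and carried it over the other two posts. I turned it to the holder's 8° direction and pushed it down past the plunger. The plunger gave 7 to 9 N sideways, and then the floor gave an 18 N stop at the expected height. I released it and backed off 158 mm.

**Final checks, from three camera views:**
- **Seating:** the sleeve top is at about z = 0.1615 m, which puts the grip about 56 mm above the mouth, fully home. The scene camera alone read about 3 mm lower.
- **Position and tilt:** the post is about 4 mm from the mouth centre, on the board side, as the spring should leave it. It looks upright in the pictures; I did not measure its tilt.
- **Lens:** it sits about 68 mm out and 5 mm sideways from the holder-to-chip line, turned about 5° past that line, which is inside the limits.
- **Disagreements and gaps:** the views of the mouth differed by up to about 5 mm. I did not measure the plunger travel directly, only inferred it from the force and the 4 mm shift on release.

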